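# Clear the filter tray, open the lamp attenuator three clicks and hold it

## Task

Get the microscope's lamp unit ready for the camera exposure: first pull its filter tray right out to its stop and leave it out, then turn the attenuator knob on the deck clockwise from closed, counting the clicks, to the third click and no further. The knob springs shut when let go, so finish while still holding it steady at the third click; leave everything else on the bench where it is.

Things in the scene. Friction and masses are not known exactly. Their poses are not given: they have to be found in the camera images.
- lamp_unit: white instrument box (lamp of a fluorescence microscope), fixed to the bench, 240 deep (x) x 260 wide (y) x 122 mm high to its flat deck. Origin: centre of its underside, on the table; z up; its front faces its -x, towards the robot, turned by up to 0.3 rad; +y is its left seen from the robot. Filter tray: front, upper left. Attenuator knob: on the deck, front right, at x = -55, y = -75 mm.
- tray_handle (a point): middle of the filter tray's steel bar handle, a round bar 10 mm thick and 72 mm long along the lamp unit's y, with a 10 mm post at each end. Its centre line is 41 mm in front of the unit's front and 102 mm above the table (20 mm below the deck), with 33 mm clear between bar and tray front. The point moves with the tray; axes parallel to the unit's
- filter_tray (a joint): how far the filter tray (97 mm wide) is pulled out, m: 0 fully in, 0.070 at its stop. It slides level towards the lamp unit's -x, takes about 2 N to move and stays where it is left. It may start up to 12 mm ajar
- attenuator_grip (a point): on the vertical axis of the black bar knob, 30 mm above the deck (152 mm above the table): the height to grip it. Upright bar 46 mm long, 14 mm thick, top 40 mm above the deck, on a round skirt 49 mm wide whose top is 6 mm above the deck. Axes turn with the knob: x along the bar to its pointer end (white line), z up. Closed, x points 0.63 rad anticlockwise (from above) of the unit's -x
- attenuator (a joint): turn of the knob, rad, clockwise seen from above; starts at 0, closed, at its end stop. Clicks at 0.419, 0.838, 1.257 (third), 1.676, 2.094 (end), marked by five white dots of growing size; closed by a white bar. A spring returns it: mean torque 0.045 to 0.065 N m, 0.035 more just after leaving a click, 0.035 less just before the next. The clicks do not hold it: let go, it springs shut within a second
- oil_bottle_mid (a point): small amber glass bottle of immersion oil with a black cap, 32 mm in diameter, 70 mm tall, standing on the rear left of the lamp unit's deck; bystander. The point is its centre, half-way up
- slide_mailer_mid (a point): flat white plastic slide mailer, 30 x 80 x 16 mm, lying on the rear right of the lamp unit's deck; bystander. The point is its centre, half-way up
- staining_jar_mid (a point): round lidded glass staining jar, 60 mm in diameter at the foot, 96 mm tall, standing in front of the lamp unit, right of the filter tray's path; bystander. The point is its centre, half-way up
- slide_box_mid (a point): grey plastic slide box with a paper label, 100 x 85 x 36 mm, lying in front of the lamp unit, left of the filter tray's path; bystander. The point is its centre, half-way up
- petri_dish_mid (a point): lidded clear and white Petri dish, 90 mm in diameter, 15 mm tall, left of the lamp unit; bystander. The point is its centre, half-way up
- marker_pen_mid (a point): white marker pen with a black cap, 130 mm long, 15 mm thick, lying on the table to the right; bystander. The point is its centre, on its axis
- tweezers_mid (a point): steel tweezers, 125 x 16 x 8 mm, lying on the table to the left; bystander. The point is its centre, half-way up

How it is judged:
By the outcome, as a careful person would: the job done as asked, in the order asked, and still so for the second after the job is handed in, while the arm keeps its last pose, push and grip.
It also fails if it takes over 54 s, if anything falls off the work surface, if the arm or the gripper's body presses on something with over 40 N, if the wrist force passes 120 N, or if a joint passes its speed limit or range.

## Robot

A 6-joint arm with a two-finger parallel gripper is mounted at the origin on the work surface. World frame = base frame: x ahead of the robot, y to its left, z up, the work surface at z = 0. Lengths are in m, angles in degrees, forces in N, time in s.
With the tool pointing down it reaches from about 0.4 to 0.825 m from the base axis. Payload 7 kg.
Tool frame: the origin (TCP) lies at the very end of the fingers, on their centre line; the grasp point (between the pads) lies 19 mm behind it (grasp_offset is the x of the grasp point in the tool frame, in m); x points along the fingers, y is the direction in which the jaws open and shut, and the axes are right-handed (so a half turn about x gives the same grasp; the last joint's range is limited). The gripper opens to 88 mm and grips with 3 to 60 N. Pads are 19 mm wide; open, the fingers measure 130 mm over their backs; the gripper's body (78 mm by 193 mm) begins 47 mm behind the grasp point.
Start: joints at [16.507, 20.546, 0.682, 0, -70.136, -16.507], TCP at [0.675, -0, 0.227] pointing down, gripper open.
Joint ranges: [-176.03, 176.03], [-82.01, 121.73], [-58.28, 71.71], [-173.87, 95.51], [-174.79, -0.11], [-173.66, 173.66]. Speed limits (degrees/s): [136.94, 136.94, 172.46, 180, 180, 180].

## Interface

Orientations are given as [roll, pitch, yaw] about the fixed x, y, z axes, in that order (R = Rz(yaw) Ry(pitch) Rx(roll)).
In Python, from plant import get_obs, snapshot, close_job, grasp_offset gives the robot as it stands.
- The arm moves only by the tool carry_out, never from a script. Its argument "series" is a list that holds one entry, the list of rows, each a list of 6 numbers: the shift along the tool's x, y, z in mm, then the turn, a rotation vector about the tool's x, y, z in degrees. A call has 1 to 10 rows; each row is the pose to reach, as a shift and turn from the pose commanded when the call began, along the tool's axes at that moment; what a row does not reach only later rows make up. A row lasts 1/8 s, in which the tool goes at most 62.5 mm and 10.7 degrees, less where a joint would pass 70% of its speed; a pose out of reach is approached as far as the arm can. A call with a gripper value outside its range is refused whole. "hand" is the gripper's target within -1 to 1 (shut at 1, half-way at 0, fully open at -1), set as the call begins (left out, the last holds). The fingers move at their own pace and stop on an object; the grip force is fixed at half the most. Time passes only in rows, so rows that repeat a pose let the fingers close. It gives the time, the measured TCP pose, the force and the opening at its end, in the units of the state.
- get_obs(): the state, without advancing time (a new reading comes with each control period).
- snapshot(name): name is "scene" or "side" or "wrist"; returns a dict with "color" (480x640x3 uint8, red, green, blue), "fx", "fy", "cx", "cy" (pixels), "eye" and "attitude" of the camera in the world. Camera axes: x right, y down, z forward; pixel columns grow to the right and rows downward; lengths in m; the calibration is good to about 2 mm. A picture is of the moment at which its call begins. There is no depth.
- close_job(): hands the job in, once; it reports no verdict.
The state is a dict: "clock": time; "joint_pos": joint angles; "qvel": joint speeds; "tau": joint torques, N m; "tool_pos": TCP position; "orientation": TCP orientation; "force": force on the tool from outside, world axes, zero at the start; "moment": the same for the moment, N m; "opening": finger opening in m.
Only numpy, scipy, OpenCV 4.12 (cv2) and the standard library are available. Lean on these libraries where they do the work, as an engineer would, in place of code of your own. Each camera call takes 0.05 s, during which the arm holds its last target.

## Working session

There is one attempt and no reset: what is moved stays moved. The work goes in short steps, Python scripts to look and compute and a tool call to move; the robot and the scene stay as the last step left them, time stands still between calls to the robot, and variables do not carry over. Pictures are saved under pics/ and viewed, and the job is handed in when it is done.

Besides the shell and the picture viewer there is one more tool, called after "Request:" in YAML: its name, and indented under it one key for each argument. carry_out: Moves the arm, as the interface text tells. Its arguments: {"type":"object","properties":{"series":{"type":"array","items":{"type":"array","items":{"type":"array","items":{"type":"number"}}}},"hand":{"type":"number"}},"required":["series"]}

```bash
mkdir -p pics; ls
cat > h.py <<'E'
import numpy as np, cv2
from plant import get_obs, snapshot, close_job, grasp_offset
def snap(n,f):
    s=snapshot(n); cv2.imwrite('pics/'+f+'.png',cv2.cvtColor(s['color'],cv2.COLOR_RGB2BGR))
    np.savez('pics/'+f+'.npz',**{k:np.array(v) for k,v in s.items()}); return s
E
python3 - <<'E'
from h import *
for n in ("scene","side","wrist"):
    s=snap(n,n+"0"); print(n,s['fx'],s['fy'],s['cx'],s['cy'],s['eye'],s['attitude'])
print(get_obs(),grasp_offset)
E
```

```text
pics
scene 450.22998900480417 450.22998900480417 321.7395548900434 237.07320537382094 [ 1.2252315  -0.07505479  1.06106627] [-144.9976026     0.70667136   74.27991464]
side 623.0626410193876 623.0626410193876 317.7643380568271 234.73890385325944 [0.17335253 1.01041102 1.08466748] [-132.97330744   -1.17869695 -155.13097602]
wrist 374.55291242479893 374.55291242479893 319.68243482234567 235.75841286338562 [ 0.67494625 -0.07112957  0.38226319] [ 1.64640693e+02 -3.48190816e-02  1.79950011e+02]
{'clock': 0.15, 'joint_pos': array([ 1.65082763e+01,  2.05825918e+01,  6.46576599e-01, -1.18479963e-02,
       -7.01348914e+01, -1.65068182e+01]), 'qvel': array([ 0.08002614, -0.10106253,  0.05213027,  0.13880916, -0.01884829,
       -0.07595182]), 'tau': array([ 1.39394037e-04, -5.83274567e+01,  2.93289685e+01,  7.00122759e+00,
        8.75052094e-03, -9.76538854e-05]), 'tool_pos': array([ 6.74650246e-01, -2.29609606e-05,  2.25845775e-01]), 'orientation': array([  97.57979279,   89.92822363, -172.42278203]), 'force': array([ 0.54107094, -0.09232756, -0.35231082]), 'moment': array([-0.03672235,  0.0246555 ,  0.00776421]), 'opening': 0.08723541253237874} -0.0188
```

View pics/scene0.png

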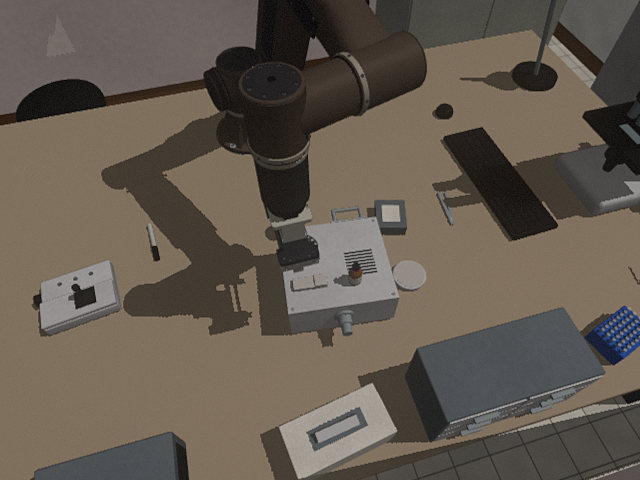

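View pics/side0.png

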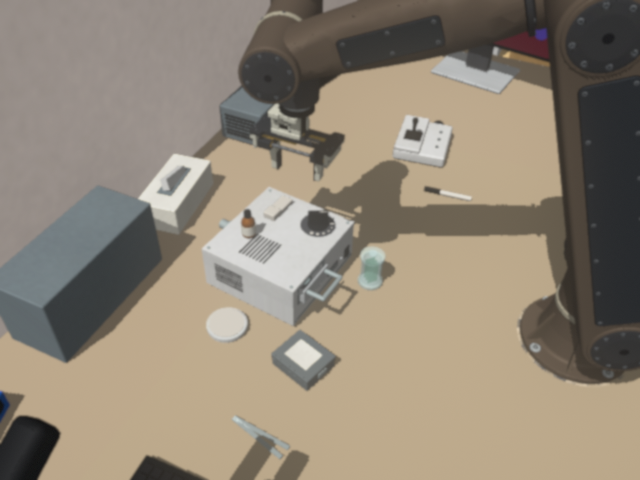

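View pics/wrist0.png

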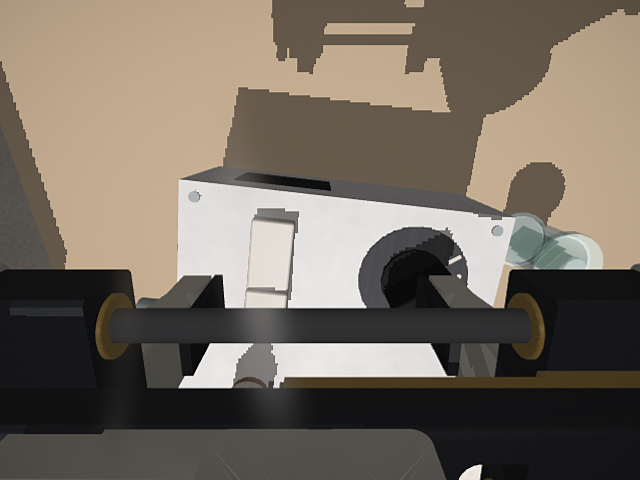

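The scene camera looks from behind the unit: the lamp unit is at about (340,270) and the handle at about (345,213). The side view shows all four deck corners, the handle at (322,285) and the knob at (318,222). Next I'll zoom in.

Run:
```python
import cv2
a=cv2.imread('pics/side0.png')[170:330,190:400]; cv2.imwrite('pics/side0z.png',cv2.resize(a,None,fx=3.75,fy=3.75,interpolation=cv2.INTER_CUBIC))
a=cv2.imread('pics/scene0.png')[190:340,265:435]; cv2.imwrite('pics/scene0z.png',cv2.resize(a,None,fx=4,fy=4,interpolation=cv2.INTER_CUBIC))
```

```text
(no output)
```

View pics/side0z.png

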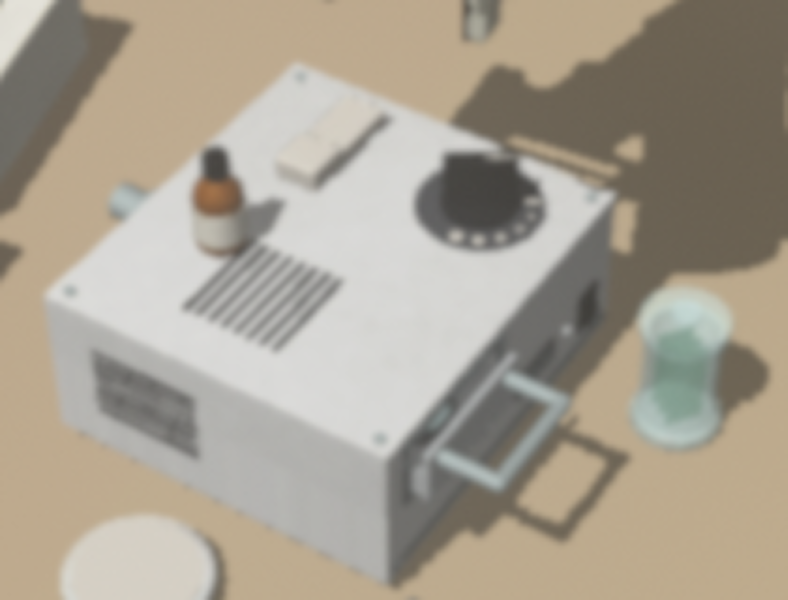

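View pics/scene0z.png

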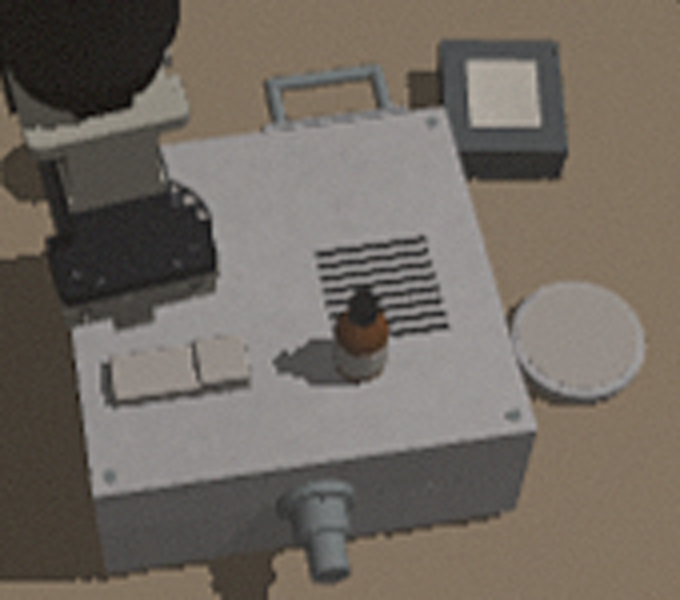

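```bash
cat >> h.py <<'E'
from scipy.spatial.transform import Rotation as Rn
def ray(c,uv):
    R=Rn.from_euler('xyz',c['attitude'],degrees=True).as_matrix()
    d=R@np.array([(uv[0]-c['cx'])/c['fx'],(uv[1]-c['cy'])/c['fy'],1.]); return np.array(c['eye']),d
def onz(c,uv,z):
    e,d=ray(c,uv); return e+d*(z-e[2])/d[2]
def proj(c,p):
    R=Rn.from_euler('xyz',c['attitude'],degrees=True).as_matrix(); q=R.T@(np.array(p)-c['eye'])
    return q[:2]/q[2]*c['fx']+[c['cx'],c['cy']]
def load(f): return dict(np.load('pics/'+f+'.npz'))
E
python3 - <<'E'
from h import *
C=dict(rr=(.12,-.13),fr=(-.12,-.13),fl=(-.12,.13),rl=(.12,.13))
S=load('side0');K=load('scene0')
zs=lambda u,v:(190+(u+.5)/3.75-.5,170+(v+.5)/3.75-.5)
zk=lambda u,v:(265+(u+.5)/4-.5,190+(v+.5)/4-.5)
def fit(d):
    A=np.array([C[k] for k in d]);B=np.array([d[k][:2] for k in d])
    ca,cb=A.mean(0),B.mean(0);a=A-ca;b=B-cb
    th=np.arctan2((a[:,0]*b[:,1]-a[:,1]*b[:,0]).sum(),(a*b).sum())
    R=np.array([[np.cos(th),-np.sin(th)],[np.sin(th),np.cos(th)]]);t=cb-R@ca
    print('th',th,'t',t);print((B-(A@R.T+t))*1000);return th,t
d1={k:onz(S,zs(*p),.122) for k,p in dict(rr=(295,63),fr=(616,192),fl=(390,462),rl=(47,295)).items()}
d2={k:onz(K,zk(*p),.122) for k,p in dict(rl=(535,430),rr=(95,495),fl=(443,108)).items()}
print(d1,d2);fit(d1);fit(d2)
# handle ends at z .102
print('side h', onz(S,zs(500,488),.102),onz(S,zs(566,400),.102))
print('scene h', onz(K,zk(378,72),.102),onz(K,zk(272,82),.102))
E
```

```text
{'rr': array([ 0.77310611, -0.04041419,  0.122     ]), 'fr': array([ 0.53446324, -0.01572021,  0.122     ]), 'fl': array([0.56085803, 0.24547187, 0.122     ]), 'rl': array([0.80035039, 0.21640485, 0.122     ])} {'rl': array([0.80274022, 0.21682607, 0.122     ]), 'rr': array([ 0.77212438, -0.03853879,  0.122     ]), 'fl': array([0.56528084, 0.2449564 , 0.122     ])}
th -0.1072254823770679 t [0.66719444 0.10143558]
[[ 0.51346113  0.24603177]
 [ 0.49223469 -0.7448148 ]
 [-0.93820665  1.94048445]
 [-0.06748916 -1.44170143]]
th -0.11688136575495432 t [0.66860139 0.10270817]
[[-0.2024362  -1.00127777]
 [-0.49826497  1.8599233 ]
 [ 0.70070117 -0.85864553]]
side h [0.50544552 0.22013228 0.102     ] [0.49897456 0.14260785 0.102     ]
scene h [0.50971429 0.21977504 0.102     ] [0.49781046 0.14808754 0.102     ]
```

```bash
cat >> h.py <<'E'
def rel(p,jaw=None):
    """shift (mm) & rotvec (deg) in tool axes from measured pose to TCP p, tool down, jaw axis (tool y) at angle deg (mod 180)"""
    o=get_obs(); R=Rn.from_euler('xyz',o['orientation'],degrees=True); M=R.as_matrix()
    sh=M.T@(np.array(p)-o['tool_pos'])*1000
    if jaw is None: return sh.round(1)
    best=None
    for k in (0,180):
        a=np.radians(jaw+k); y=np.array([np.cos(a),np.sin(a),0]);x=np.array([0,0,-1.]);T=np.stack([x,y,np.cross(x,y)],1)
        rv=np.degrees((R.inv()*Rn.from_matrix(T)).as_rotvec())
        if best is None or np.linalg.norm(rv)<np.linalg.norm(best): best=rv
    return sh.round(1),best.round(2)
th=-0.111; t0=np.array([.668,.102])
def w(lx,ly,z): 
    c,s=np.cos(th),np.sin(th); return np.array([t0[0]+c*lx-s*ly,t0[1]+s*lx+c*ly,z])
E
python3 - <<'E'
from h import *
o=get_obs(); print(Rn.from_euler('xyz',o['orientation'],degrees=True).as_matrix().round(3))
p=w(-.1515,.062,.2); print(p, rel(p,90-6.36)); print('knob',w(-.055,-.075,.133))
S=load('side0');K=load('scene0')
print(proj(S,w(-.055,-.075,.162)),proj(S,w(-.055,-.075,.128)))
# bottle: base in scene z.122 , side
zs=lambda u,v:(190+(u+.5)/3.75-.5,170+(v+.5)/3.75-.5)
print('bottle',onz(S,zs(222,240),.124),'jar foot',onz(S,zs(677,415),.004), 'jar top',onz(S,zs(686,318),.096),'mailer',onz(S,zs(335,140),.138))
E
```

```text
[[-0.001 -1.     0.   ]
 [-0.     0.     1.   ]
 [-1.     0.001 -0.   ]]
[0.52430023 0.18040043 0.2       ] (array([ 26. , 150.3, 180.4]), array([-8.364e+01,  4.000e-02, -6.000e-02]))
knob [0.60503056 0.03355403 0.133     ]
[317.84365588 211.47997952] [317.53839047 222.66591541]
bottle [0.73056734 0.13166469 0.124     ] jar foot [0.46328241 0.03725696 0.004     ] jar top [0.46271495 0.04350765 0.096     ] mailer [0.70456906 0.03369682 0.138     ]
```

Request:
carry_out:
  series:
    - [[0,19,22.5,-10.4,0,0],[0,38,45,-20.9,0,0],[0,57,67.5,-31.3,0,0],[0,76,90,-41.8,0,0],[0,95,112.5,-52.2,0,0],[0,114,135,-62.7,0,0],[0,133,158,-73.1,0,0],[0,150,180,-83.6,0,0],[0,150.3,180.4,-83.6,0,0],[0,150.3,180.4,-83.6,0,0]]
  hand: 1

```text
clock: 1.4
tool_pos: [0.5247, 0.1803, 0.2265]
orientation: [73.4, 90.0, -113.1]
force: [-1.1, -0.1, -0.0]
opening: 0.0011
```

Run:
```python
from h import *
o=get_obs();print(o)
snap('wrist','w1');snap('scene','s1');snap('side','d1')
print(rel(w(-.1515,.062,.085),90-6.36))
```

```text
{'clock': 1.4, 'joint_pos': array([ 3.91892836e+01,  9.26826339e+00, -1.46536729e+01,  4.34269537e-03,
       -6.60856302e+01,  4.43153374e+01]), 'qvel': array([-0.81758095,  0.29637793,  0.14877648,  0.05597623, -0.03882766,
        0.18765579]), 'tau': array([  0.58002848, -42.15685844,  28.49951684,   6.71892732,
         0.08170398,   0.0513782 ]), 'tool_pos': array([0.52472833, 0.18029693, 0.22653255]), 'orientation': array([  73.36751507,   89.99145534, -113.12610334]), 'force': array([-1.07062575, -0.06865741, -0.02644972]), 'moment': array([-0.14987591,  0.06296367,  0.00176835]), 'opening': 0.0010786823697822253}
(array([141.4,  -0.5,   0.7]), array([-0.15,  0.01, -0.02]))
```

View pics/w1.png

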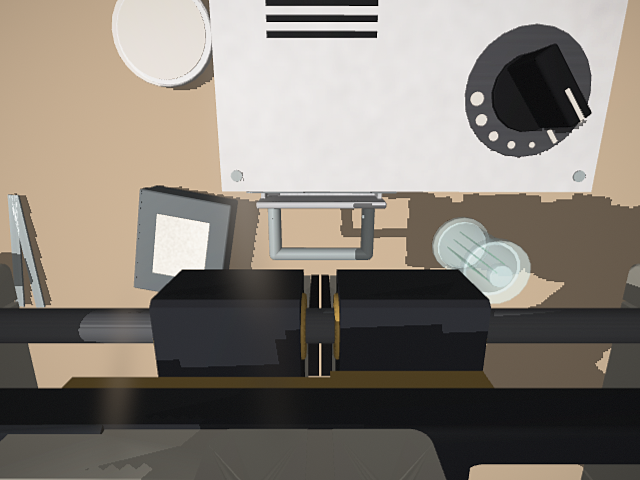

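View pics/d1.png

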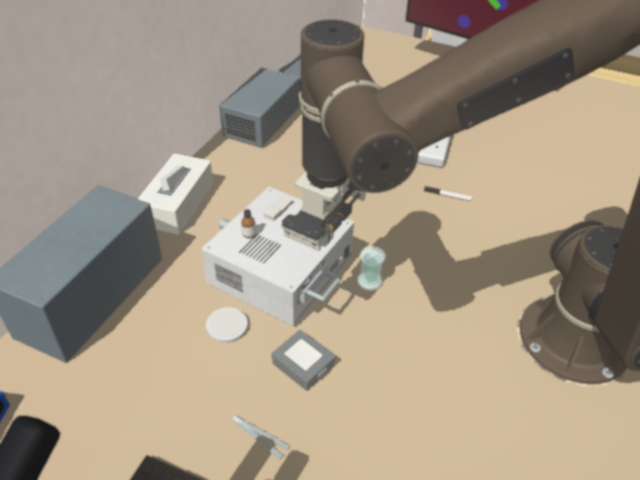

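View pics/s1.png

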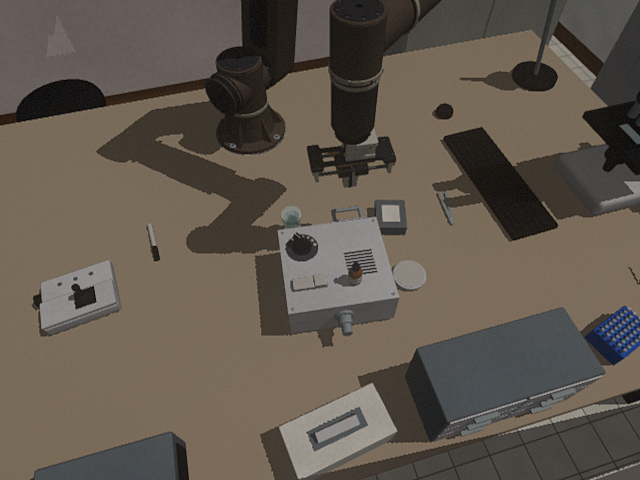

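The wrist view shows the handle clearly: bar from (271,254) to (373,254), tray front plate near row 205, and knob at about (545,90). I'll check both against the plan.

```bash
python3 - <<'E'
from h import *
W=load('w1')
def loc(p):
    d=p[:2]-t0;c,s=np.cos(th),np.sin(th);return np.round([c*d[0]+s*d[1],-s*d[0]+c*d[1]],4)
for n,uv,z in [('barL',(277,254),.102),('barR',(367,254),.102),('barout',(321,259.5),.102),('barin',(321,249),.102),('plate',(321,208),.108),('fl corner',(221,191),.122),('fr corner',(592,191),.122),('jar top',(497,271),.096),
  ('knob tip white top',(573,95),.162)]:
    p=onz(W,uv,z);print(n,p.round(4),loc(p))
for z in(.128,.162):print('skirt',proj(W,w(-.055,-.075,z)))
E
python3 -c "
import cv2
a=cv2.imread('pics/w1.png')[0:290,430:640]; cv2.imwrite('pics/w1z.png',cv2.resize(a[:200],None,fx=3,fy=3,interpolation=cv2.INTER_CUBIC))"
```

```text
barL [0.5082 0.2163 0.102 ] [-0.1714  0.0959]
barR [0.5002 0.1458 0.102 ] [-0.1716  0.025 ]
barout [0.4998 0.1824 0.102 ] [-0.1761  0.0612]
barin [0.5084 0.1814 0.102 ] [-0.1674  0.0612]
plate [0.5421 0.1776 0.108 ] [-0.1335  0.0611]
fl corner [0.5648 0.2454 0.122 ] [-0.1185  0.1311]
fr corner [ 0.5353 -0.0123  0.122 ] [-0.1193 -0.1283]
jar top [0.4716 0.0412 0.096 ] [-0.1884 -0.0822]
knob tip white top [0.5999 0.0305 0.162 ] [-0.0597 -0.0786]
skirt [533.93956705  92.42216421]
skirt [567.92164645  85.89862286]
```

View pics/w1z.png

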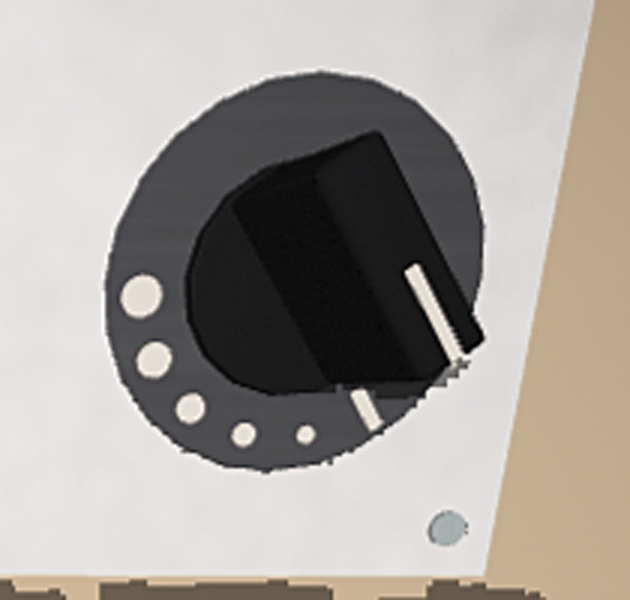

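Request:
carry_out:
  series:
    - [[30,0.5,-0.8,0,0,0],[60,0.5,-0.8,0,0,0],[90,0.5,-0.8,0,0,0],[102,0.5,-0.8,0,0,0],[112,0.5,-0.8,0,0,0],[122,0.5,-0.8,0,0,0],[132,0.5,-0.8,0,0,0],[141,0.5,-0.8,0,0,0],[141,0.5,-0.8,0,0,0],[141,0.5,-0.8,0,0,0]]

```text
clock: 2.8
tool_pos: [0.5256, 0.1799, 0.0858]
orientation: [-159.8, 90.0, 13.8]
force: [0.1, -0.5, 0.3]
opening: 0.0004
```

Run:
```python
from h import *
o=get_obs();print(o['clock'],o['tool_pos'],o['force'],o['moment'])
snap('wrist','w2');print(rel(w(-.15,.061,.085),90-6.36))
```

```text
2.8 [0.52562172 0.17993416 0.08580939] [ 0.07052238 -0.48300865  0.30221504] [-0.07395006  0.03268237 -0.03626285]
(array([ 0.9,  0.7, -0.1]), array([-0.03, -0.03,  0.02]))
```

View pics/w2.png

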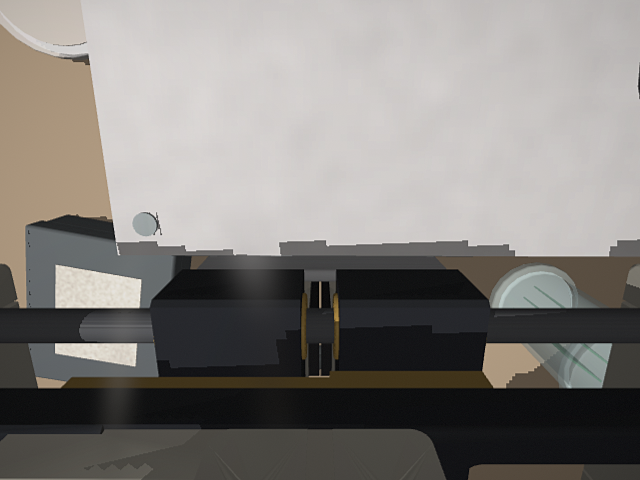

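No contact on the way down. The fingers are behind the bar, so I can start the pull.

Request:
carry_out:
  series:
    - [[0,0.5,4,0,0,0],[0,0.5,8,0,0,0],[0,0.5,13,0,0,0],[0,0.5,18,0,0,0],[0,0.5,24,0,0,0],[0,0.5,30,0,0,0],[0,0.5,36,0,0,0],[0,0.5,42,0,0,0],[0,0.5,48,0,0,0],[0,0.5,54,0,0,0]]

```text
clock: 4.1
tool_pos: [0.4714, 0.1855, 0.0856]
orientation: [-126.3, 90.0, 47.3]
force: [2.0, 0.0, 1.8]
opening: 0.0006
```

Request:
carry_out:
  series:
    - [[0,0,3,0,0,0],[0,0,5,0,0,0],[0,0,7,0,0,0],[0,0,8,0,0,0],[0,0,9,0,0,0],[0,0,10,0,0,0],[0,0,10,0,0,0]]

```text
clock: 4.97
tool_pos: [0.4618, 0.1865, 0.0855]
orientation: [-121.6, 90.0, 52.0]
force: [2.5, 1.0, 1.1]
opening: 0.0003
```

Request:
carry_out:
  series:
    - [[0,0,1,0,0,0],[0,0,2,0,0,0],[0,0,3,0,0,0],[0,0,3,0,0,0]]

```text
clock: 5.48
tool_pos: [0.4614, 0.1867, 0.0858]
orientation: [-172.7, 89.8, 1.0]
force: [18.0, -6.2, -9.2]
opening: 0.0005
```

Request:
carry_out:
  series:
    - [[0,0,1,0,0,0],[0,0,2,0,0,0],[0,0,2,0,0,0]]

```text
clock: 5.85
tool_pos: [0.4613, 0.1868, 0.0859]
orientation: [-173.8, 89.6, -0.1]
force: [30.0, -10.5, -17.5]
opening: 0.0007
```

The tray is hard against its stop: about 30 N and no further motion. I'll back off and lift out.

Request:
carry_out:
  series:
    - [[0,0,-4,0,0,0],[0,0,-8,0,0,0],[0,0,-12,0,0,0],[0,0,-12,0,0,0]]

```text
clock: 6.35
tool_pos: [0.4685, 0.1855, 0.0854]
orientation: [38.8, 90.0, -147.6]
force: [-0.3, 0.2, -0.3]
opening: 0.0003
```

Run:
```python
from h import *
o=get_obs();print(o['clock'],o['tool_pos'],o['force'],o['orientation'])
print(rel(w(-.15,.061,.22),90-6.36))
```

```text
6.35 [0.46853086 0.18550255 0.08537827] [-0.26399742  0.24954203 -0.34778392] [  38.78436847   89.9583933  -147.62381988]
(array([-1.347e+02, -1.000e-01, -5.740e+01]), array([-0.05,  0.03, -0.03]))
```

Request:
carry_out:
  series:
    - [[-15,0,0,0,0,0],[-40,0,0,0,0,0],[-80,0,0,0,0,0],[-120,0,0,0,0,0],[-150,0,0,0,0,0],[-150,0,0,0,0,0]]
  hand: -1

```text
clock: 7.1
tool_pos: [0.4697, 0.1865, 0.2394]
orientation: [-136.1, 89.7, 37.5]
force: [-0.3, 0.6, 0.5]
opening: 0.0548
```

Run:
```python
from h import *
o=get_obs();print(o['clock'],o['tool_pos'],o['force'])
W=snap('wrist','w3');
print(rel(w(-.055,-.075,.235),90-6.36+36.1))
for lx in (-.231,-.236): print(proj(W,w(lx-.0,.061,.102)))
```

```text
7.1 [0.46970371 0.18647072 0.23936823] [-0.32984568  0.56650776  0.46501169]
(array([   2.5,  136.4, -152.3]), array([-36.13,  -0.17,   0.11]))
[321.93557407 254.6462394 ]
[321.93157084 260.40082808]
```

View pics/w3.png

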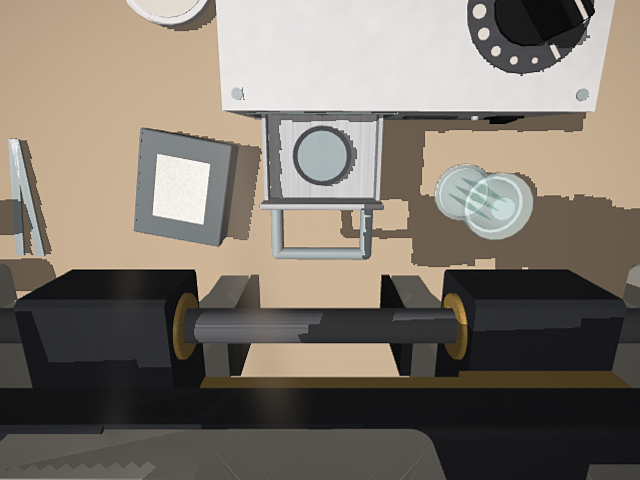

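The wrist view shows the tray out, with its bar at row 254. That is local x = -0.231, or about 70 mm of travel, so it is at the stop. Next is the knob.

Request:
carry_out:
  series:
    - [[0,20,-22,-6,0,0],[0,45,-50,-13,0,0],[0,70,-78,-20,0,0],[0,95,-106,-27,0,0],[0,118,-132,-33,0,0],[0,136.4,-152.3,-36.1,0,0],[0,136.4,-152.3,-36.1,0,0],[0,136.4,-152.3,-36.1,0,0]]
  hand: -1

```text
clock: 8.15
tool_pos: [0.6042, 0.0332, 0.2349]
orientation: [-20.5, 89.9, -170.8]
force: [-0.1, 0.3, -0.1]
opening: 0.0874
```

Run:
```python
from h import *
o=get_obs();print(o['clock'],o['tool_pos'],o['joint_pos'],o['force'])
W=snap('wrist','w4');S=snap('scene','s4');D=snap('side','d4')
print(rel(w(-.055,-.075,.133),90-6.36+36.1))
for c in(W,S,D): print(proj(c,w(-.055,-.075,.162)),proj(c,w(-.055,-.075,.128)))
for n,x0,y0 in(('s4',270,200),('d4',270,180)):
    a=cv2.imread('pics/%s.png'%n)[y0:y0+75,x0:x0+100];cv2.imwrite('pics/%sz.png'%n,cv2.resize(a,None,fx=6,fy=6,interpolation=cv2.INTER_CUBIC))
```

```text
8.15 [0.60417496 0.03318624 0.23491827] [ 2.16127881e+01  1.37703948e+01 -7.75361786e+00 -1.88942522e-02
 -6.85556164e+01  9.80373935e+01] [-0.05304802  0.30907005 -0.13942433]
(array([102.6,   0.5,  -0.5]), array([-0.01,  0.  ,  0.01]))
[319.86425468 247.10456596] [319.88517429 233.39533126]
[300.22270839 238.30429399] [300.9236482  246.08377604]
[317.84365588 211.47997952] [317.53839047 222.66591541]
```

View pics/w4.png

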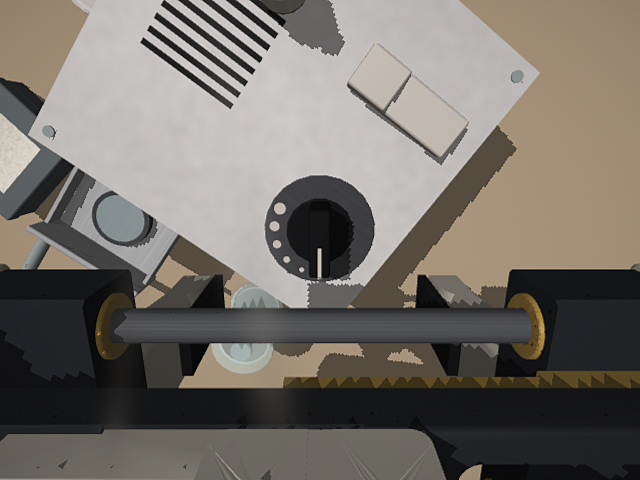

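View pics/s4z.png

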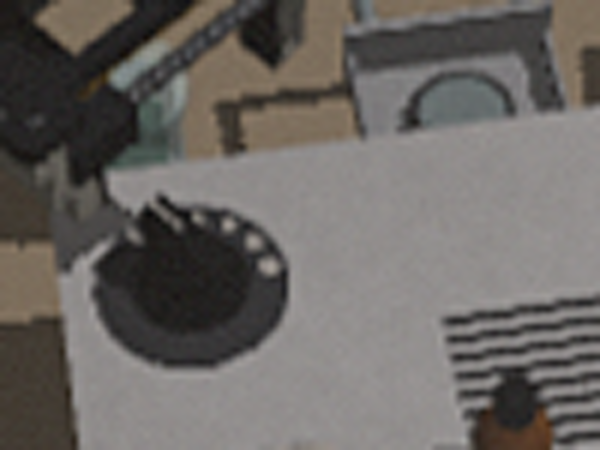

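View pics/d4z.png

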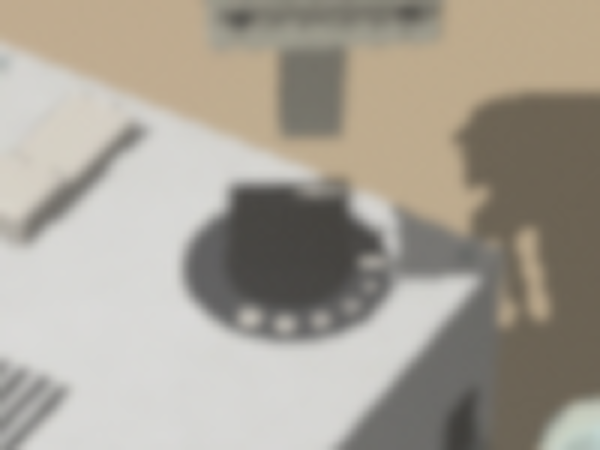

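The jaws are aligned with the bar: the pointer is vertical at column 320, with the skirt around (320,229). I'll refine the axis position from the skirt outline.

Run:
```python
from h import *
W=load('w4');im=W['color'];g=im.max(2).astype(int)
m=((g<110)).astype(np.uint8); m[:, :255]=0;m[:,385:]=0;m[:165]=0;m[290:]=0
rows=[];
# outline points from top half & sides, z=.128 plane: fit circle in world plane
pts=[]
for r in range(178,262,4):
    xs=np.where(m[r])[0]
    if len(xs): pts+= [onz(W,(xs.min()-.0,r),.127)[:2],onz(W,(xs.max()+.0,r),.127)[:2]]
    print(r,xs.min() if len(xs) else None,xs.max() if len(xs) else None)
P=np.array(pts);A=np.c_[2*P,np.ones(len(P))];b=(P**2).sum(1)
s=np.linalg.lstsq(A,b,rcond=None)[0];c=s[:2];print('centre',c,'r',np.sqrt(s[2]+c@c)); print(np.abs(np.hypot(*(P-c).T)-.0245).max())
print('rel',rel([c[0],c[1],.133]))
o=get_obs();print(Rn.from_euler('xyz',o['orientation'],degrees=True).as_matrix().round(3))
```

```text
178 302 336
182 293 345
186 286 353
190 282 356
194 278 361
198 274 364
202 272 366
206 270 368
210 268 370
214 267 371
218 266 373
222 266 373
226 265 373
230 265 373
234 266 373
238 266 372
242 267 371
246 269 370
250 270 369
254 272 366
258 274 364
centre [0.60683499 0.0351754 ] r 0.03943049609133552
0.015452494025411538
rel [102.6   0.   -2.9]
[[-0.     0.496 -0.868]
 [ 0.    -0.868 -0.496]
 [-1.    -0.     0.   ]]
```

Run:
```python
from h import *
W=load('w4');im=W['color'];g=im.max(2).astype(int)
def fit(thr,z,rs,lo,hi):
    pts=[]
    for r in rs:
        xs=np.where(g[r,lo:hi]<thr)[0]+lo
        pts+= [onz(W,(xs.min()-.5,r),z)[:2],onz(W,(xs.max()+.5,r),z)[:2]]
    P=np.array(pts);A=np.c_[2*P,np.ones(len(P))];b=(P**2).sum(1)
    s=np.linalg.lstsq(A,b,rcond=None)[0];c=s[:2];print('centre',c,'r',np.sqrt(s[2]+c@c),'rms',np.std(np.hypot(*(P-c).T)),'rel',rel([c[0],c[1],.133]))
fit(110,.1225,range(178,262,4),255,385)
print(g[230,262:300],g[214,280:360:3])
fit(40,.128,range(206,250,3),280,360)
```

```text
centre [0.60572123 0.03455483] r 0.04043858467356409 rms 0.00024150386103197208 rel [102.6   0.   -1.6]
[191 197 202 105  76  81  78  76  69  96 127 173 208 187 161 127  72  67
  69  71  71  70  71  73  63  30  22  24  22  24  23  23  24  23  22  23
  22  21] [117  61  65  67  24  24  22  23  23  24  21  25  24  22  23  24  21  13
  10  13  14  24  21  68  64  64  65]
centre [0.60607133 0.03432308] r 0.024319755740417337 rms 0.00045704401815615603 rel [102.6   0.4  -1.8]
```

Request:
carry_out:
  series:
    - [[25,0.2,-1.6,0,0,0],[50,0.2,-1.6,0,0,0],[70,0.2,-1.6,0,0,0],[80,0.2,-1.6,0,0,0],[90,0.2,-1.6,0,0,0],[97,0.2,-1.6,0,0,0],[102,0.2,-1.6,0,0,0],[102,0.2,-1.6,0,0,0],[102,0.2,-1.6,0,0,0]]

```text
clock: 9.43
tool_pos: [0.6066, 0.0338, 0.1339]
orientation: [162.0, 90.0, 11.7]
force: [-0.4, -0.2, 0.2]
opening: 0.0879
```

Request:
carry_out:
  series:
    - [[0,0,0,0,0,0],[0,0,0,0,0,0],[0,0,0,0,0,0],[0,0,0,0,0,0],[0,0,0,0,0,0],[0,0,0,0,0,0],[0,0,0,0,0,0],[0,0,0,0,0,0]]
  hand: 1

```text
clock: 10.42
tool_pos: [0.606, 0.0344, 0.1335]
orientation: [-91.3, 89.9, 118.4]
force: [-7.2, 11.2, 8.7]
opening: 0.014
```

Run:
```python
from h import *
o=get_obs();print(o['clock'],o['tool_pos'],o['joint_pos'],o['force'],o['moment'],o['opening'],rel([.6058,.0344,.133],119.74))
W=snap('wrist','w5')
```

```text
10.425 [0.6060045  0.03438809 0.13351186] [ 2.16284963e+01  1.84861765e+01 -1.52696045e+01 -7.31723562e-02
 -5.62514155e+01  9.81018502e+01] [-7.17189007 11.20865173  8.67711939] [ 3.27141791  2.44600006 -0.04632983] 0.013966128308997983 (array([ 0.5, -0.1,  0.2]), array([-0.05, -0.  ,  0.06]))
```

View pics/w5.png

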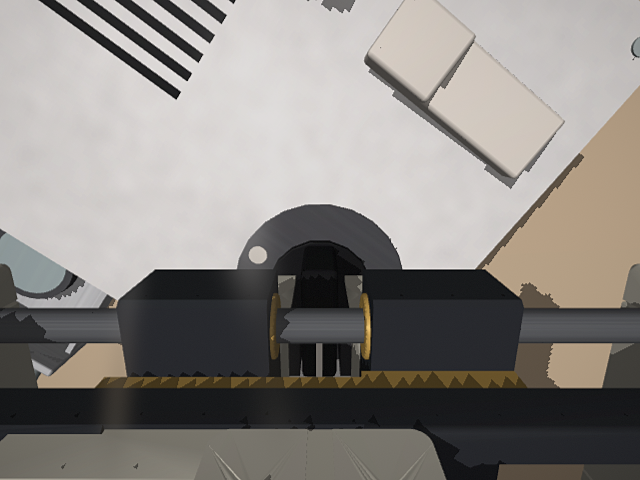

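The knob is gripped: opening is 14.0 mm, matching the bar thickness, and the TCP is on the axis. I'll relieve the side load and turn clockwise one click at a time.

Request:
carry_out:
  series:
    - [[-0.2,-0.7,0,0,0,0],[-0.2,-0.7,0,3,0,0],[-0.2,-0.7,0,6,0,0],[-0.2,-0.7,0,9,0,0],[-0.2,-0.7,0,12,0,0],[-0.2,-0.7,0,12,0,0]]

```text
clock: 11.22
tool_pos: [0.606, 0.0343, 0.1336]
orientation: [8.2, 90.0, -154.1]
force: [-0.1, 0.6, -1.2]
opening: 0.0139
```

```bash
cat > st.py <<'E'
from h import *
o=get_obs();M=Rn.from_euler('xyz',o['orientation'],degrees=True).as_matrix()
a=np.degrees(np.arctan2(M[1,1],M[0,1]))%360
c=np.array([.6058,.0344]);
print('t',o['clock'],'turn(rad) vs 299.74:',np.radians(299.74-a).round(4),'pos',o['tool_pos'].round(4),'F',o['force'].round(1),'Mo',o['moment'].round(4),'op',round(o['opening'],4),'tau6',o['tau'][5].round(4))
E
python3 st.py
```

```text
t 11.225 turn(rad) vs 299.74: 0.2097 pos [0.606  0.0343 0.1336] F [-0.1  0.6 -1.2] Mo [0.1655 0.052  0.0335] op 0.0139 tau6 -0.4931
```

Request:
carry_out:
  series:
    - [[0,0,0,3,0,0],[0,0,0,6,0,0],[0,0,0,9,0,0],[0,0,0,10,0,0],[0,0,0,10,0,0]]

```text
clock: 11.85
tool_pos: [0.606, 0.0343, 0.1336]
orientation: [36.3, 90.0, -136.0]
force: [0.7, -0.3, -2.4]
opening: 0.0137
```

```bash
python3 st.py
```

```text
t 11.85 turn(rad) vs 299.74: 0.3835 pos [0.606  0.0343 0.1336] F [ 0.7 -0.3 -2.4] Mo [-0.1578 -0.2456  0.0156] op 0.0137 tau6 -0.1723
```

Request:
carry_out:
  series:
    - [[0,0,0,2,0,0],[0,0,0,4,0,0],[0,0,0,4,0,0]]

```text
clock: 12.22
tool_pos: [0.606, 0.0342, 0.1336]
orientation: [41.1, 90.0, -135.2]
force: [1.4, -1.7, -2.6]
opening: 0.0136
```

```bash
python3 st.py
```

```text
t 12.225 turn(rad) vs 299.74: 0.4552 pos [0.606  0.0342 0.1336] F [ 1.4 -1.7 -2.6] Mo [-0.5623 -0.5915  0.0433] op 0.0136 tau6 -0.365
```

Run:
```python
from h import *
W=snap('wrist','w6');a=cv2.imread('pics/w6.png')[180:400,210:430];cv2.imwrite('pics/w6z.png',cv2.resize(a,None,fx=2.7,fy=2.7,interpolation=cv2.INTER_CUBIC))
D=snap('side','d6');a=cv2.imread('pics/d6.png')[180:255,270:370];cv2.imwrite('pics/d6z.png',cv2.resize(a,None,fx=6,fy=6,interpolation=cv2.INTER_CUBIC))
S=snap('scene','s6');a=cv2.imread('pics/s6.png')[200:275,260:360];cv2.imwrite('pics/s6z.png',cv2.resize(a,None,fx=6,fy=6,interpolation=cv2.INTER_CUBIC))
```

```text
(no output)
```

View pics/w6z.png

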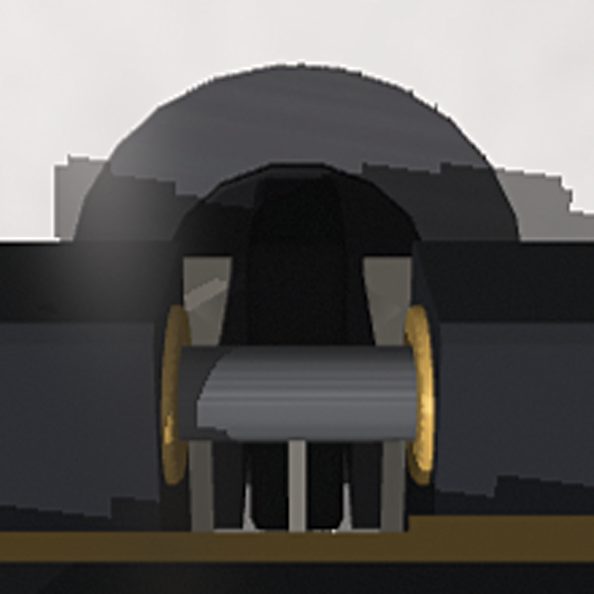

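View pics/d6z.png

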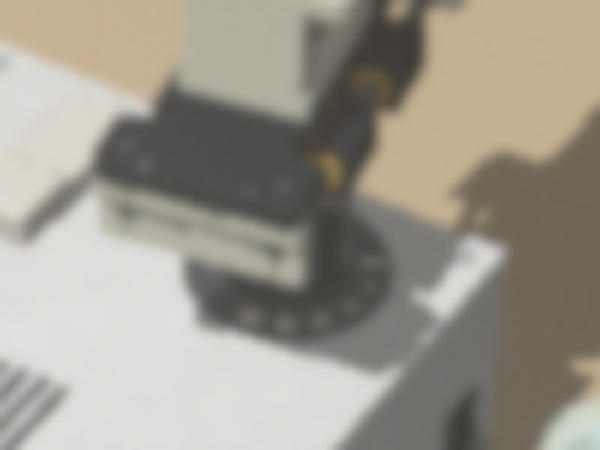

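View pics/s6z.png

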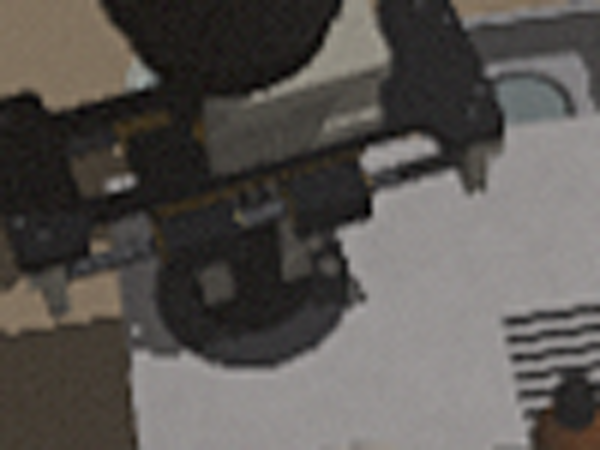

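The wrist view shows the bar still square between the pads, so the knob is turning with the gripper. I'll use the second click (0.838) to calibrate the torque jump against gripper angle.

Request:
carry_out:
  series:
    - [[0,0,0,3,0,0],[0,0,0,6,0,0],[0,0,0,9,0,0],[0,0,0,12,0,0],[0,0,0,15,0,0],[0,0,0,18,0,0],[0,0,0,18,0,0],[0,0,0,18,0,0]]

```text
clock: 13.38
tool_pos: [0.6059, 0.034, 0.1336]
orientation: [63.6, 90.0, -130.7]
force: [3.2, -3.6, -6.3]
opening: 0.014
```

```bash
python3 st.py
```

```text
t 13.375 turn(rad) vs 299.74: 0.7676 pos [0.6059 0.034  0.1336] F [ 3.2 -3.6 -6.3] Mo [-1.4876 -0.8772  0.0988] op 0.014 tau6 -0.039
```

Request:
carry_out:
  series:
    - [[0,0,0,1,0,0],[0,0,0,2,0,0],[0,0,0,2,0,0]]

```text
clock: 13.75
tool_pos: [0.6059, 0.034, 0.1336]
orientation: [71.2, 90.0, -125.2]
force: [1.8, -4.3, -6.8]
opening: 0.0138
```

```bash
python3 st.py
```

```text
t 13.75 turn(rad) vs 299.74: 0.8041 pos [0.6059 0.034  0.1336] F [ 1.8 -4.3 -6.8] Mo [-1.7889 -0.9906  0.0278] op 0.0138 tau6 -0.1477
```

Request:
carry_out:
  series:
    - [[0,0,0,1,0,0],[0,0,0,1,0,0],[0,0,0,1,0,0]]

```text
clock: 14.12
tool_pos: [0.6059, 0.034, 0.1336]
orientation: [73.2, 90.0, -124.1]
force: [2.7, -4.3, -6.2]
opening: 0.0136
```

```bash
python3 st.py
```

```text
t 14.125 turn(rad) vs 299.74: 0.8214 pos [0.6059 0.034  0.1336] F [ 2.7 -4.3 -6.2] Mo [-1.8539 -1.0003  0.0673] op 0.0136 tau6 -0.0447
```

Request:
carry_out:
  series:
    - [[0,0,0,1,0,0],[0,0,0,1,0,0],[0,0,0,1,0,0]]

```text
clock: 14.5
tool_pos: [0.6059, 0.034, 0.1336]
orientation: [74.2, 90.0, -124.1]
force: [3.2, -4.3, -6.2]
opening: 0.014
```

```bash
python3 st.py
```

```text
t 14.5 turn(rad) vs 299.74: 0.8388 pos [0.6059 0.034  0.1336] F [ 3.2 -4.3 -6.2] Mo [-1.8684 -0.9538  0.0455] op 0.014 tau6 -0.0538
```

Request:
carry_out:
  series:
    - [[0,0,0,1,0,0],[0,0,0,1,0,0],[0,0,0,1,0,0]]

```text
clock: 14.88
tool_pos: [0.6059, 0.034, 0.1336]
orientation: [75.0, 90.0, -124.4]
force: [2.9, -4.2, -5.8]
opening: 0.0139
```

```bash
python3 st.py
```

```text
t 14.875 turn(rad) vs 299.74: 0.8563 pos [0.6059 0.034  0.1336] F [ 2.9 -4.2 -5.8] Mo [-1.8707 -0.9665  0.0392] op 0.0139 tau6 -0.0631
```

Request:
carry_out:
  series:
    - [[0,0,0,1,0,0],[0,0,0,1,0,0],[0,0,0,1,0,0]]

```text
clock: 15.25
tool_pos: [0.6059, 0.034, 0.1336]
orientation: [76.1, 90.0, -124.2]
force: [2.6, -4.2, -6.8]
opening: 0.0139
```

```bash
python3 st.py
```

```text
t 15.25 turn(rad) vs 299.74: 0.8737 pos [0.6059 0.034  0.1336] F [ 2.6 -4.2 -6.8] Mo [-1.9018 -0.9353  0.1332] op 0.0139 tau6 -0.0719
```

Request:
carry_out:
  series:
    - [[0,0,0,3,0,0],[0,0,0,6,0,0],[0,0,0,9,0,0],[0,0,0,12,0,0],[0,0,0,15,0,0],[0,0,0,18,0,0],[0,0,0,18,0,0],[0,0,0,18,0,0]]

```text
clock: 16.25
tool_pos: [0.6058, 0.0338, 0.1336]
orientation: [86.9, 89.9, -131.5]
force: [2.7, -6.0, -5.7]
opening: 0.0139
```

```bash
cat > av.py <<'E'
from h import *
L=[]
for i in range(14):
    snapshot('wrist'); L.append(np.r_[get_obs()['moment'][2],get_obs()['tau'][5]])
L=np.array(L);print('mean Mz',L.mean(0).round(4),'sd',L.std(0).round(4)); import st
E
python3 av.py
python3 - <<'E'
from h import *
W=snap('wrist','w7');a=cv2.imread('pics/w7.png')[180:400,210:430];cv2.imwrite('pics/w7z.png',cv2.resize(a,None,fx=2.7,fy=2.7,interpolation=cv2.INTER_CUBIC))
E
```

```text
mean Mz [ 0.0215 -0.0238] sd [0.0261 0.0006]
t 16.95 turn(rad) vs 299.74: 1.188 pos [0.6058 0.0338 0.1336] F [ 1.8 -6.4 -6. ] Mo [-2.1172 -0.8754  0.0387] op 0.0136 tau6 -0.0236
```

View pics/w7z.png

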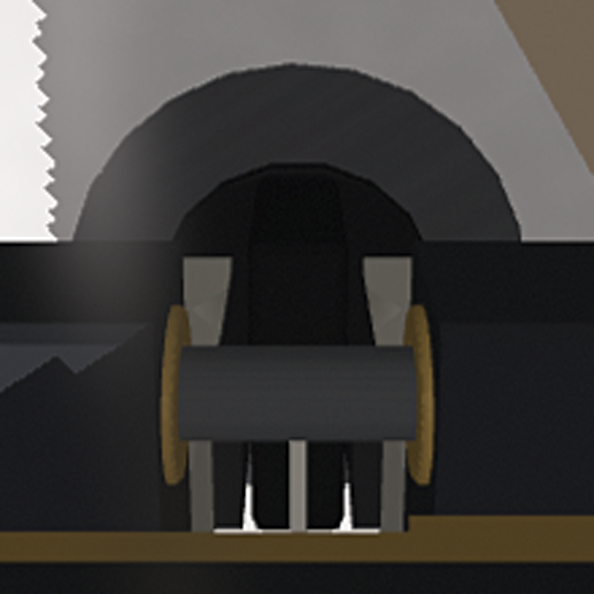

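Request:
carry_out:
  series:
    - [[0,0,0,1,0,0],[0,0,0,2,0,0],[0,0,0,3,0,0],[0,0,0,3,0,0]]

```text
clock: 17.5
tool_pos: [0.6057, 0.0338, 0.1336]
orientation: [89.5, 89.9, -131.8]
force: [1.8, -6.1, -6.1]
opening: 0.0133
```

```bash
python3 av.py
```

```text
mean Mz [ 0.0446 -0.0475] sd [0.0275 0.0088]
t 18.2 turn(rad) vs 299.74: 1.2403 pos [0.6057 0.0338 0.1336] F [ 2.6 -5.9 -6.4] Mo [-2.0906 -0.8473  0.086 ] op 0.014 tau6 -0.0444
```

Request:
carry_out:
  series:
    - [[0,0,0,1,0,0],[0,0,0,1,0,0],[0,0,0,1,0,0]]

```text
clock: 18.58
tool_pos: [0.6057, 0.0338, 0.1336]
orientation: [91.6, 89.9, -130.7]
force: [2.9, -5.1, -5.4]
opening: 0.0139
```

```bash
python3 av.py
```

```text
mean Mz [ 0.0526 -0.0535] sd [0.0279 0.0002]
t 19.275 turn(rad) vs 299.74: 1.2577 pos [0.6057 0.0338 0.1336] F [ 2.2 -5.6 -5.8] Mo [-2.1589 -0.8777  0.0474] op 0.0137 tau6 -0.0535
```

Joint-6 torque is a clean signal and agrees with the averaged wrist moment. It was 0.024 before the click and is now 0.0535, close to the mean at the middle of the rise. At the second click it gave the same value at 0.839. I'll check the knob against the gripper by eye.

Run:
```python
from h import *
W=snap('wrist','w8')
out=[]
for f in('w5','w8'):
    a=cv2.imread('pics/%s.png'%f)[225:390,255:385].astype(float)
    a=np.clip((a/255)**.4*255*1.1,0,255).astype(np.uint8);out.append(cv2.resize(a,None,fx=3,fy=3,interpolation=cv2.INTER_CUBIC))
cv2.imwrite('pics/w58.png',np.hstack(out))
D=snap('side','d8');a=cv2.imread('pics/d8.png')[180:255,270:370];a=np.clip((a/255.)**.6*255,0,255).astype(np.uint8);cv2.imwrite('pics/d8z.png',cv2.resize(a,None,fx=6,fy=6,interpolation=cv2.INTER_CUBIC))
S=snap('scene','s8');a=cv2.imread('pics/s8.png')[200:275,260:360];a=np.clip((a/255.)**.6*255,0,255).astype(np.uint8);cv2.imwrite('pics/s8z.png',cv2.resize(a,None,fx=6,fy=6,interpolation=cv2.INTER_CUBIC))
```

```text
(no output)
```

View pics/w58.png

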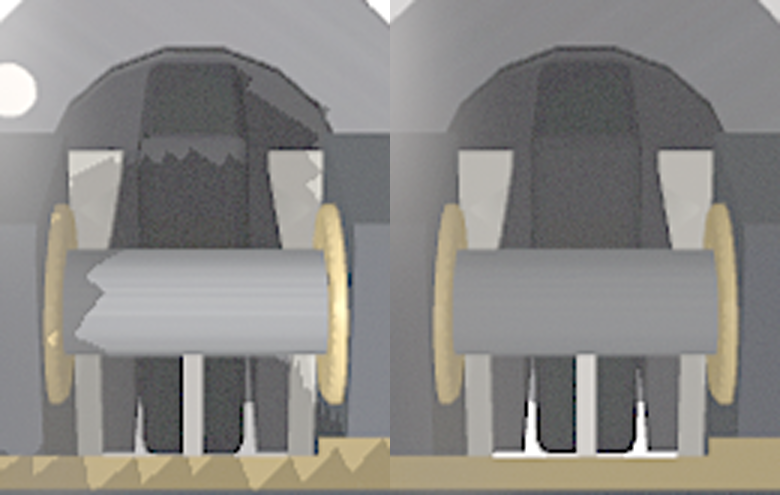

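View pics/d8z.png

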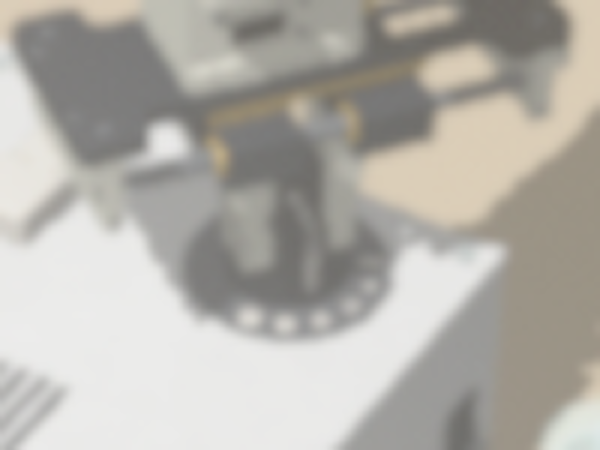

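View pics/s8z.png

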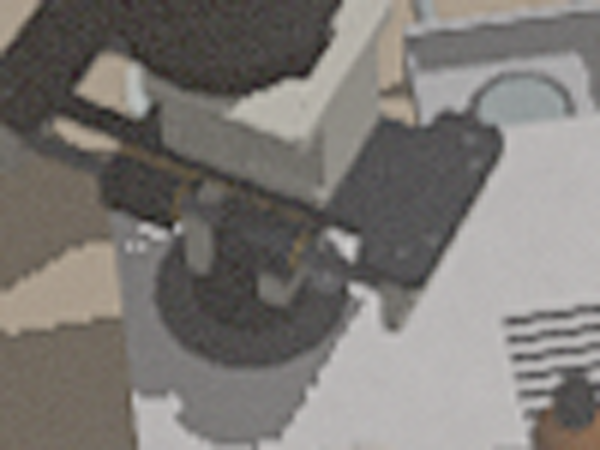

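The bar sits the same way between the pads as at the first grip (under 1° of slip), and in the side view the pointer line aims at the third dot. I'll add half a degree for lag, let it settle, and do final checks.

Request:
carry_out:
  series:
    - [[0,0,0,0.5,0,0],[0,0,0,0.5,0,0],[0,0,0,0.5,0,0],[0,0,0,0.5,0,0]]

```text
clock: 19.92
tool_pos: [0.6057, 0.0338, 0.1336]
orientation: [91.1, 89.9, -131.7]
force: [1.4, -5.9, -5.9]
opening: 0.0141
```

```bash
python3 av.py
python3 - <<'E'
from h import *
S=snap('scene','s9')
D=snap('side','d9')
h=[cv2.resize(cv2.imread('pics/%s.png'%f)[y:y+150,x:x+200],None,fx=2,fy=2,interpolation=cv2.INTER_CUBIC) for f,x,y in(('s9',250,180),('d9',200,170))]
cv2.imwrite('pics/f9.png',np.hstack(h))
zk=[(260+ (552/6),200+(10/6))]
E
```

```text
mean Mz [ 0.067  -0.0581] sd [0.0316 0.    ]
t 20.625 turn(rad) vs 299.74: 1.2665 pos [0.6058 0.0338 0.1336] F [ 2.9 -5.4 -5.6] Mo [-2.1055 -0.8302  0.1336] op 0.0138 tau6 -0.0581
```

View pics/f9.png

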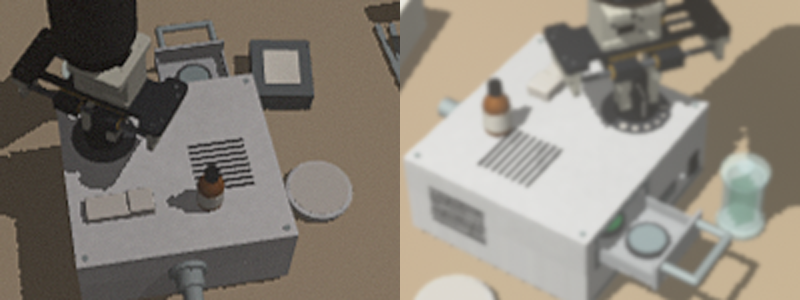

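The tray is still out, the bystanders are where they were, and the knob is held at the third dot with a steady torque. Handing in.

```bash
python3 -c "
from plant import close_job
print(close_job())"
```

```text
the job is handed in; nothing more can be done
None
```

I pulled the filter tray out to its stop and left it out. I then turned the attenuator knob clockwise to the third click and handed the job in at about 20.6 s, still gripping the knob.

- **Tray:** I hooked the closed fingers behind the bar handle and pulled until they stopped moving at about 30 N. Afterwards the wrist camera put the bar about 70 mm out, and the last pictures still show the tray open.
- **Knob:** The gripper ended turned 1.2665 rad; the third click is at 1.257, and I added half a degree for lag. The pictures showed less than 1° of slip between knob and pads, with the pointer at the third dot. Both were taken just before that last half degree.
- **Clicks:** I never felt a sharp click. The wrist moment was noisy (about 0.03 N m), so I could place the first two clicks only roughly. At the third I relied on gripper angle, pictures and joint-6 torque. That torque rose smoothly from 0.024 to 0.058 N m and held steady, so the knob's own angle is good to about 0.02 rad.
- **Bystanders:** Nothing looked moved in the last scene and side views. I did not re-measure positions, and the marker pen, tweezers and most of the Petri dish were outside the close-up I checked.

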